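Charge the sensor housing with desiccant and hold its cover ready for the screws

TASK

Pick up the cup and pour all four desiccant balls into the open sensor housing, then stand the empty cup upright on the table beside it and let go. Then take the cover plate by its handle and hold it level and still about 2 cm above the housing's rim, touching neither housing nor anything else, with every threaded hole showing fully through its hole in the plate; finish while still holding it there, so that a colleague can put in the screws. Leave the spool, the jar and the screwdriver where they are.

Things in the scene. Friction and masses are not known exactly. Their poses are not given: they have to be found in the camera images.
- housing: Open-topped aluminium sensor housing, fixed to the table, 140 (its x) x 110 (its y) x 50 mm tall, walls 6 mm, floor 6 mm; a 19 mm square boss in each inner corner, flush with the rim, has a threaded hole of 5 mm diameter at x = +-58, y = +-43 mm. A round connector sticks 30 mm out of its +x end face, below the rim. Origin: centre of the underside, on the table; z up.
- thread_a (a point): Mouth of the housing's threaded hole at its (+58, +43) mm, at rim height (50 mm above the table).
- thread_b (a point): Mouth of the housing's threaded hole at its (-58, -43) mm, diagonally opposite thread_a.
- cover: Loose aluminium cover plate lying flat on the table, 140 (its x) x 110 (its y) x 5 mm, about 0.2 to 0.4 kg, same outline as the housing, with four 14 mm round through holes at x = +-58, y = +-43 mm. A black pull handle stands in the middle of the top: a bar 70 mm along x, 14 mm thick along y, from 29 to 47 mm above the plate's underside, on two posts 10 mm wide at x = +-30 mm. Origin: centre of the underside; z up. It fits either way round (half a turn).
- hole_a (a point): Centre of the cover's hole at its (+58, +43) mm, on the underside.
- hole_b (a point): Centre of the cover's hole at its (-58, -43) mm, on the underside, diagonally opposite hole_a.
- cup: Loose grey plastic beaker standing on the table, 70 mm tall, round, outer diameter 54 mm at the foot growing evenly to 64 mm at the rim, walls 3 mm, base 5 mm, about 0.12 kg, holding the four balls. Origin: centre of the underside; z along its axis, up. It may stand on either side (left or right) of the housing, the cover on the other.
- spool: Bystander: small black fibre spool standing on its flange, 84 mm diameter, 50 mm tall. Origin: centre of the underside.
- jar: Bystander: white screw-top jar, 56 mm diameter, 70 mm tall. Origin: centre of the underside.
- driver: Bystander: screwdriver about 200 mm long, black handle, lying across the table (roughly along y) between robot and housing. Origin: near its middle, on the underside.
- ball0: Loose white desiccant ball, 18 mm diameter, 10 g, in the cup at the start; it rolls freely. Origin: its centre.
- ball1: Loose white desiccant ball, 18 mm diameter, 10 g, in the cup at the start; it rolls freely. Origin: its centre.
- ball2: Loose white desiccant ball, 18 mm diameter, 10 g, in the cup at the start; it rolls freely. Origin: its centre.
- ball3: Loose white desiccant ball, 18 mm diameter, 10 g, in the cup at the start; it rolls freely. Origin: its centre.
Mind the look-alikes: they are no part of the job. What is shaped like the cover but purple or yellow is not meant.

How it is judged:
On the way, in this order (a step that is already met when the one before it is completed fails the run):
1. the cup is tipped over the housing (angle between cup's own z axis and vertical above 0.8 rad and height (world z) of cup above 0.05 m and horizontal distance between cup and housing below 0.2 m), for 0.05 s.
2. all four balls lie in the housing (x of ball0 in the frame of housing between -0.067 and 0.067 m and y of ball0 in the frame of housing between -0.052 and 0.052 m and z of ball0 in the frame of housing between 0 and 0.047 m and x of ball1 in the frame of housing between -0.067 and 0.067 m and y of ball1 in the frame of housing between -0.052 and 0.052 m and z of ball1 in the frame of housing between 0 and 0.047 m and x of ball2 in the frame of housing between -0.067 and 0.067 m and y of ball2 in the frame of housing between -0.052 and 0.052 m and z of ball2 in the frame of housing between 0 and 0.047 m and x of ball3 in the frame of housing between -0.067 and 0.067 m and y of ball3 in the frame of housing between -0.052 and 0.052 m and z of ball3 in the frame of housing between 0 and 0.047 m), for 0.2 s.
3. the cup stands upright on the table beside the housing, released (height (world z) of cup below 0.006 m and angle between cup's own z axis and vertical below 0.08 rad and contact force between cup and the fingers below 0.05 N and linear speed of cup below 0.02 m/s and horizontal distance between cup and housing above 0.085 m), for 0.2 s.
At the end, for the whole second after the job is handed in: Gripper holds the cover still, level within 4 deg, underside 8-40 mm above the rim, each hole centre within 4.5 mm of its thread (either way round), touching nothing else; four balls in the housing below the rim; cup upright on the table beside it (within 0.08 rad), not touched by the gripper (all of step 2 and all of step 3 and ((horizontal distance between hole_a and thread_a below 0.0045 m and horizontal distance between hole_b and thread_b below 0.0045 m) or (horizontal distance between hole_a and thread_b below 0.0045 m and horizontal distance between hole_b and thread_a below 0.0045 m)) and z of cover in the frame of housing between 0.058 and 0.09 m and angle between cover's own z axis and vertical below 0.07 rad and contact force between cover and the fingers above 1 N and contact force between cover and housing below 0.05 N and contact force between cover and cup below 0.05 N and contact force between cover and ball0 below 0.05 N and contact force between cover and ball1 below 0.05 N and contact force between cover and ball2 below 0.05 N and contact force between cover and ball3 below 0.05 N and contact force between cover and spool below 0.05 N and contact force between cover and jar below 0.05 N and contact force between cover and driver below 0.05 N and linear speed of cover below 0.02 m/s); the arm keeps its last pose, push and grip.
It fails at once if the spool is moved by more than 30 mm (distance of spool from where it was at the start of the episode above 0.03 m).
It fails at once if the jar is moved by more than 30 mm (distance of jar from where it was at the start of the episode above 0.03 m).
It fails at once if the driver is moved by more than 30 mm (distance of driver from where it was at the start of the episode above 0.03 m).
It also fails if it takes over 72 s, if anything falls off the work surface, if the arm or the gripper's body presses on something with over 40 N, if the wrist force passes 120 N, or if a joint passes its speed limit or range.

ROBOT

A 6-joint arm with a two-finger parallel gripper is mounted at the origin on the work surface. World frame = base frame: x ahead of the robot, y to its left, z up, the work surface at z = 0. Lengths are in m, angles in rad, forces in N, time in s.
With the tool pointing down it reaches from about 0.275 to 0.875 m from the base axis. Payload 12.5 kg.
Tool frame: the origin (TCP) lies on the centre line of the jaws, within the pads' length; the fingertips stand r.finger_overhang ahead of it and the grasp point (between the pads) lies 3 mm ahead of it (r.finger_overhang is the distance from the TCP to the fingertips, in m); z points along the fingers, y is the line along which they close (so a half turn about z gives the same grasp; the last joint's range is limited). The gripper opens to 85 mm and grips with 20 to 120 N. Pads are 22 mm wide; open, the fingers measure 114 mm over their backs; the gripper's body (76 mm by 85 mm) begins 54 mm behind the grasp point. The pads swing forward as they close: fully open they stand 13 mm farther back than shut.
Start: joints at [1.023, 0.351, 1.652, -0, 1.139, -0.085], TCP at [0.246, 0.492, 0.253] pointing down, gripper open.
Joint ranges: [-2.75, 2.75], [-0.79, 2.1], [0.01, 2.65], [-1.57, 4.71], [0.07, 3.14], [-2.87, 2.87]. Speed limits (rad/s): [2.22, 2.22, 2.79, 3.14, 3.14, 3.14].

INTERFACE

Orientations are given as a unit quaternion [x, y, z, w].
In Python, from cell import r, optics gives the robot as it stands. The module is installed in compiled form; this text tells all that it offers. Calls block until the motion is done:
- r.move_to(position, orientation): joint-space move of the TCP to a pose.
- r.move_linear(position, rot=None, vel=0.15): straight line of the TCP; rot=None keeps the orientation; vel is the mean speed in m/s.
- r.set_joints(angles): joint-space move.
- r.set_gripper(opening, squeeze=None): opening from 0.0 (shut) to 1.0 (fully open); squeeze is the grip in N (None keeps the last); returns when the fingers have stopped.
- r.sleep(seconds).
- r.inverse_kinematics(position, orientation): joint angles nearest the present ones, or None.
- optics.get_image(name): name is "scene" or "top" or "wrist"; returns a dict with "pixels" (480x640x3 uint8, red, green, blue), "depth" (480x640 float32, m along the optical axis (not along the pixel's ray), 0 where there is no reading), "fx", "fy", "cx", "cy" (pixels), "camera_from_world" (4x4, takes a point from world to camera coordinates); the wrist camera has in their place "mount" (4x4, takes a point from camera to tool coordinates, whose origin is the TCP and whose axes are the flange's). Camera axes: x right, y down, z forward; pixel columns grow to the right and rows downward; lengths in m; the calibration is good to about 2 mm. A picture is of the moment at which its call begins: read the wrist's pose just before it.
A pose or a line that the arm cannot do raises r.PlanningError and nothing moves.
- r.hand_in(): hands the job in; it is judged then, once.
Readings, each from a call of its own:
- r.current_t(): time.
- r.current_q(): joint angles.
- r.current_qvel(): joint speeds.
- r.current_effort(): joint torques, N m.
- r.current_tool_pos(): TCP position.
- r.current_ee_rot(): TCP orientation.
- r.current_contact_force(): force on the tool from outside, world axes, zero at the start.
- r.current_torque(): the same for the moment, N m.
- r.current_opening(): opening from 0.0 (shut) to 1.0 (fully open).
- r.current_finger_force(): force on a finger pad.
Only numpy, scipy, OpenCV 4.12 (cv2) and the standard library are available. Lean on these libraries where they do the work, as an engineer would, in place of code of your own. Each camera call takes 0.05 s, during which the arm holds its last target. There are 200 camera calls.

## Working session

There is one attempt and no reset: what is moved stays moved. The work goes in short steps, each a Python script; the robot and the scene stay as the last script left them, time stands still between calls to the robot, and variables do not carry over. Pictures are saved under pics/ and viewed, at most 10 in all, crops included, and the job is handed in when it is done.

```bash
mkdir -p pics; cat > h.py <<'E'
import numpy as np, cv2
from cell import r, optics
from scipy.spatial.transform import Rotation as R
def shot(n,f):
    d=optics.get_image(n); cv2.imwrite(f,d["pixels"][:,:,::-1]); 
    np.savez(f.replace('.png','.npz'),**d); return d
def cloud(d,T=None):
    v,u=np.mgrid[:480,:640]; z=d["depth"]
    P=np.stack([(u-d["cx"])/d["fx"]*z,(v-d["cy"])/d["fy"]*z,z],-1)
    if T is None: T=np.linalg.inv(d["camera_from_world"])
    return P@T[:3,:3].T+T[:3,3]
E
python3 - <<'E'
from h import *
shot("top","pics/top.png");d=shot("scene","pics/scene.png")
print(r.finger_overhang,r.current_tool_pos(),r.current_ee_rot())
for n in("top","scene"):
    d=np.load(f"pics/{n}.npz");print(n,np.linalg.inv(d["camera_from_world"]).round(3).tolist(),d["fx"])
E
```

```text
0.022 [0.24539157 0.49192451 0.2528322 ] [ 2.29346596e-01  9.73344694e-01 -4.71819861e-04 -1.54315445e-04]
top [[0.023, -0.992, 0.124, 0.363], [-1.0, -0.02, 0.023, -0.059], [-0.02, -0.125, -0.992, 1.004], [0.0, 0.0, 0.0, 1.0]] 450.330007407311
scene [[-0.812, 0.508, -0.287, 0.864], [0.583, 0.705, -0.403, 0.459], [-0.003, -0.495, -0.869, 1.158], [0.0, 0.0, 0.0, 1.0]] 556.6545856278973
```

View pics/top.png

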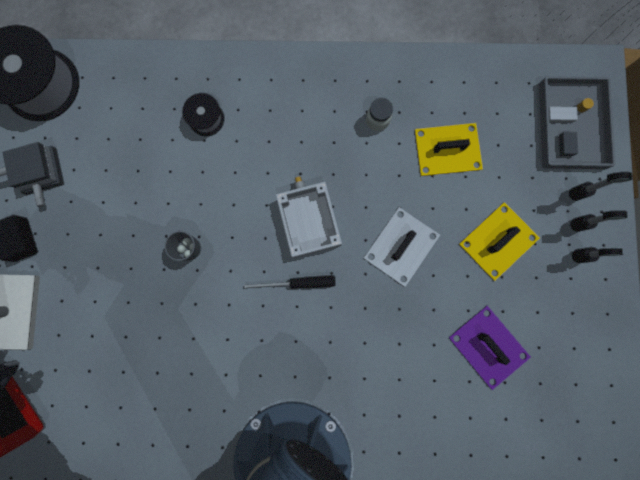

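View pics/scene.png

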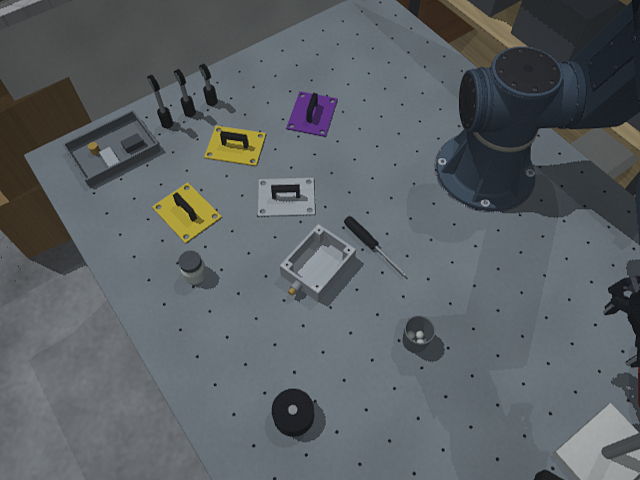

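Top view: the housing is at (309,219), the cup with balls at (182,249), the spool at (203,115), the jar at (378,113) and the driver at (290,283). The plate candidates are grey (402,247), yellow (449,149) and (500,241), and purple (490,347). Grey aluminium fits the description. I'll confirm it in a crop and measure.

```bash
python3 - <<'E'
from h import *
d=dict(np.load("pics/top.npz"));im=d["pixels"][:,:,::-1]
cv2.imwrite("pics/crop.png",cv2.resize(im[160:310,150:450],None,fx=2.6,fy=2.6,interpolation=cv2.INTER_CUBIC))
P=cloud(d);ok=d["depth"]>0
def box(a,b,c,e,zl,zh):
    m=np.zeros(ok.shape,bool);m[b:e,a:c]=1;m&=ok&(P[...,2]>zl)&(P[...,2]<zh);return P[m],m
print("table",np.median(P[300:340,370:430,2]))
def rect(Q):
    (c,s,a)=cv2.minAreaRect((Q[:,:2]*1000).astype(np.float32));return np.round(c,1),np.round(s,1),round(a,1)
Q,m=box(265,175,350,265,.042,.058);print("housing rim",rect(Q),Q[:,2].mean(),len(Q))
Q,m=box(360,200,445,292,.035,.06);print("handle",rect(Q),Q[:,2].mean(),len(Q))
g=d["pixels"].astype(int).min(-1)
Q,m=box(360,200,445,292,-.01,.015);k=g[m]>130;print("cover",rect(Q[k]),k.sum(),np.median(Q[k,2]))
Q,m=box(155,225,210,275,.055,.085);print("cup rim",rect(Q),Q[:,2].mean(),len(Q), cv2.minEnclosingCircle((Q[:,:2]*1000).astype(np.float32)))
for n,b in dict(spool=(175,85,230,140),jar=(350,90,400,140),driver=(235,268,345,296)).items():
    Q,m=box(*b,.01,.09);print(n,rect(Q),Q[:,2].max())
E
```

```text
table 2.2788434450027317e-05
housing rim (array([514.4, -24.6]), array([140.7, 110.1]), 16.0) 0.04964205668665839 891
handle (array([ 463.2, -231.4]), array([14.5, 69.4]), 56.0) 0.04652458902396186 228
cover (array([ 462.7, -231.6]), array([108.6, 138.6]), 56.1) 2300 0.00496439456929032
cup rim (array([448. , 244.2]), array([62.2, 61.7]), 88.9) 0.06602716525197894 253 ((448.8721618652344, 244.08645629882812), 31.800535202026367)
spool (array([751.8, 221.6]), array([82. , 84.2]), 4.8) 0.055918966874106246
jar (array([ 752.5, -175.8]), array([52.1, 52.5]), 18.4) 0.07414823888358668
driver (array([375.4,  13.6]), array([ 25.5, 197.5]), 5.2) 0.029529732069174752
```

View pics/crop.png

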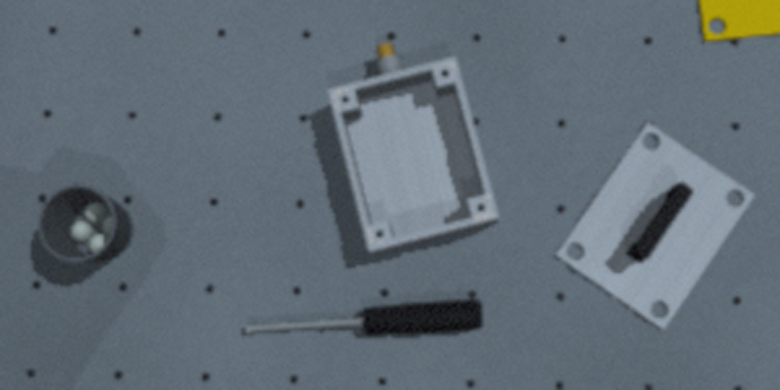

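The crop confirms it: the grey plate at crop (655,225) has four holes and a black handle, matching the cover. The cup with its balls is at crop (78,222) and the housing at (413,155), with its connector pointing up (+x). Next I'll check reachability of a side grasp with a sideways pour.

```bash
cat >> h.py <<'E'
H=np.array([.5144,-.0246]);HY=np.deg2rad(16.);C=np.array([.4489,.2441])
def side(yaw,a,s=1):   # tool pointing ahead at yaw, a below horizontal
    t=np.array([np.cos(yaw)*np.cos(a),np.sin(yaw)*np.cos(a),-np.sin(a)]);y=s*np.array([-np.sin(yaw),np.cos(yaw),0])
    return R.from_matrix(np.stack([np.cross(y,t),y,t],1))
def tcp(g,rot): return np.asarray(g)-.003*rot.as_matrix()[:,2]
def pour(yaw,a,s,th,g):
    ax=np.array([np.cos(yaw),np.sin(yaw),0]);rot=R.from_rotvec(th*ax)*side(yaw,a,s);return tcp(g,rot),rot.as_quat()
E
python3 - <<'E'
from h import *
def ik(p,q):
    try: v=r.inverse_kinematics(p,q); return None if v is None else np.round(v,2).tolist()
    except Exception as e: return e
n=np.array([-np.sin(HY),np.cos(HY)])
for a in(15,20,30):
  for s in(1,-1):
    a_=np.deg2rad(a);yc=np.arctan2(C[1],C[0])
    for yaw in (yc,.3):
      o=side(yaw,a_,s);print(a,s,round(yaw,2),'grasp',ik(tcp([*C,.045],o),o.as_quat()),'back',ik(tcp([*C,.045],o)-.1*o.as_matrix()[:,2],o.as_quat()))
    g=[*(H+.042*n),.14]
    for th in(0,60,100,130): print('   pour',th,ik(*pour(HY,a_,s,np.deg2rad(th),g)))
E
```

```text
15 1 0.5 grasp [0.33, 0.99, 2.38, 2.98, 1.53, 1.53] back [0.23, 1.07, 2.6, 2.88, 1.83, 1.43]
15 1 0.3 grasp [0.5, 0.98, 2.36, 3.33, 1.51, 1.61] back [0.6, 1.03, 2.57, 3.44, 1.74, 1.7]
   pour 0 [-0.35, 0.66, 2.44, 2.51, 1.28, 1.59]
   pour 60 [-0.49, 0.77, 2.36, 2.14, 1.43, 2.65]
   pour 100 None
   pour 130 [-0.48, 0.99, 2.3, 2.16, 1.83, -2.59]
15 -1 0.5 grasp [0.33, 0.99, 2.38, 2.98, 1.53, -1.61] back [0.23, 1.07, 2.6, 2.88, 1.83, -1.71]
15 -1 0.3 grasp [0.5, 0.98, 2.36, 3.33, 1.51, -1.53] back [0.6, 1.03, 2.57, 3.44, 1.74, -1.44]
   pour 0 [-0.35, 0.66, 2.44, 2.51, 1.28, -1.55]
   pour 60 [-0.49, 0.77, 2.36, 2.14, 1.43, -0.5]
   pour 100 [-0.51, 0.9, 2.32, 2.09, 1.65, 0.11]
   pour 130 [-0.48, 0.99, 2.3, 2.16, 1.83, 0.55]
20 1 0.5 grasp [0.33, 0.92, 2.39, 2.98, 1.38, 1.54] back [0.25, 0.93, 2.62, 2.9, 1.62, 1.47]
20 1 0.3 grasp [0.49, 0.91, 2.37, 3.33, 1.36, 1.6] back [0.59, 0.9, 2.58, 3.41, 1.55, 1.66]
   pour 0 [-0.33, 0.59, 2.44, 2.5, 1.13, 1.64]
   pour 60 [-0.52, 0.73, 2.33, 2.03, 1.36, 2.72]
   pour 100 None
   pour 130 [-0.5, 1.02, 2.26, 2.06, 1.86, -2.6]
20 -1 0.5 grasp [0
[... 369 characters left out ...]
0 1 0.5 grasp [0.34, 0.78, 2.38, 2.99, 1.06, 1.57] back [0.28, 0.64, 2.6, 2.93, 1.15, 1.55]
30 1 0.3 grasp [0.48, 0.78, 2.36, 3.32, 1.05, 1.57] back [0.55, 0.63, 2.57, 3.39, 1.1, 1.59]
   pour 0 [-0.3, 0.46, 2.4, 2.44, 0.82, 1.78]
   pour 60 None
   pour 100 None
   pour 130 [-0.52, 1.07, 2.16, 1.89, 1.93, -2.6]
30 -1 0.5 grasp [0.34, 0.78, 2.38, 2.99, 1.06, -1.57] back [0.28, 0.64, 2.6, 2.93, 1.15, -1.6]
30 -1 0.3 grasp [0.48, 0.78, 2.36, 3.32, 1.05, -1.57] back [0.55, 0.63, 2.57, 3.39, 1.1, -1.55]
   pour 0 [-0.3, 0.46, 2.4, 2.44, 0.82, -1.37]
   pour 60 [-0.55, 0.68, 2.26, 1.79, 1.27, -0.26]
   pour 100 [-0.57, 0.91, 2.18, 1.77, 1.65, 0.2]
   pour 130 [-0.52, 1.07, 2.16, 1.89, 1.93, 0.54]
```

```bash
python3 - <<'E'
from h import *
a=np.deg2rad(20);yaw=.4;o=side(yaw,a,-1);q=o.as_quat();g=tcp([*C,.046],o);t=o.as_matrix()[:,2]
r.move_to(g-.09*t+[0,0,.17],q)
r.move_linear(g-.09*t,vel=.25)
r.move_linear(g,vel=.12)
d=shot("scene","pics/g1.png");cv2.imwrite("pics/g1c.png",cv2.resize(d["pixels"][240:440,300:600,::-1],None,fx=2,fy=2))
r.set_gripper(0,squeeze=40)
print(r.current_opening(),r.current_finger_force(),r.current_contact_force(),r.current_t())
r.move_linear(r.current_tool_pos()+np.array([0,0,.06]),vel=.1)
print(r.current_opening(),r.current_finger_force(),r.current_contact_force(),r.current_t())
d=shot("scene","pics/g2.png");cv2.imwrite("pics/g2c.png",np.hstack([x[230:430,280:580,::-1] for x in (np.load("pics/g1.npz")["pixels"],d["pixels"])]))
E
```

```text
0.6964010167882256 42.85766975346405 [-1.96576834 -0.51316925  4.18120668] 5.225
0.7013934499616034 42.89091251960599 [ 0.12537549  0.2389749  -1.46610979] 5.975
```

View pics/g2c.png

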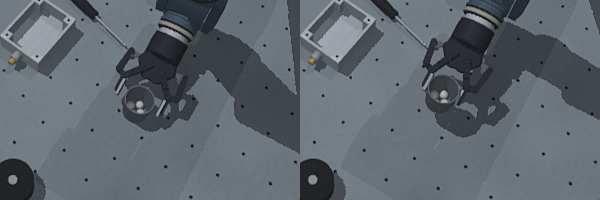

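The right half shows the cup at (444,93) lifted in the jaws with the balls still inside. Now transport and pour.

```bash
python3 - <<'E'
from h import *
a=np.deg2rad(20);n=np.array([-np.sin(HY),np.cos(HY)]);g=lambda z:[*(H+.042*n),z]
p=r.current_tool_pos();r.move_linear(p+np.array([0,0,.07]),vel=.2)
P=lambda th,z:pour(HY,a,-1,np.deg2rad(th),g(z))
r.move_to(*P(0,.19));r.move_to(*P(0,.135));print(r.current_t())
for th in [30,55,70,80,86,92,98,104,110,116,124,132]:
    r.move_to(*P(th,.135)); 
    if th>75:r.sleep(.15)
r.sleep(.4)
print(r.current_t(),r.current_opening(),r.current_finger_force(),r.current_contact_force())
d=shot("scene","pics/p1.png");e=shot("top","pics/p1t.png")
cv2.imwrite("pics/p1c.png",np.hstack([cv2.resize(d["pixels"][200:340,240:440],(600,420),interpolation=2)[:,:400],cv2.resize(e["pixels"][150:290,230:430],(600,420),interpolation=2)[:,:400]])[:,:,::-1])
E
```

```text
7.8833
13.3167 0.6946386697831047 43.05610713538499 [-0.43767539 -0.25115024 -1.77885989]
```

View pics/p1c.png

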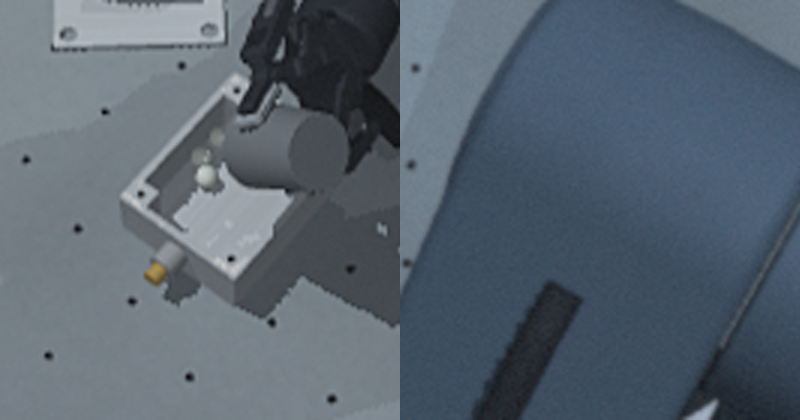

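The left half shows at least three balls in the housing near (207,165), with the cup inverted above it. I'll turn the cup back, carry it aside and check that all four are in.

```bash
python3 - <<'E'
from h import *
a=np.deg2rad(20);n=np.array([-np.sin(HY),np.cos(HY)]);g=lambda z:[*(H+.042*n),z]
P=lambda th,z:pour(HY,a,-1,np.deg2rad(th),g(z))
r.move_to(*P(132,.16))
for th in (90,45,0): r.move_to(*P(th,.18))
o=side(.4,a,-1);r.move_to(tcp([*C,.15],o),o.as_quat())
print(r.current_t(),r.current_opening(),r.current_finger_force(),r.current_contact_force())
d=shot("scene","pics/p2.png");e=shot("top","pics/p2t.png")
cv2.imwrite("pics/p2c.png",np.hstack([cv2.resize(d["pixels"][200:340,240:380],(400,400),interpolation=2),cv2.resize(d["pixels"][230:370,370:510],(400,400),interpolation=2)])[:,:,::-1])
E
```

```text
16.7 0.6975651157680224 43.12615055738206 [-0.53546763 -0.02888757 -0.39725226]
```

View pics/p2c.png

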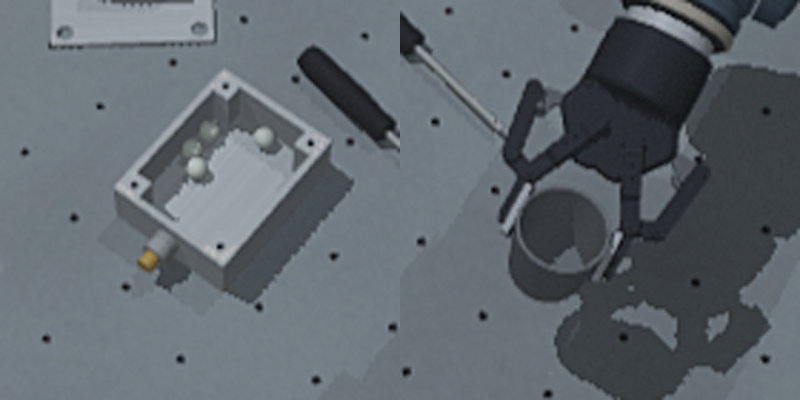

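Left half: four balls in the housing at (197,167), (192,150), (209,130) and (263,137). Right half: the cup is empty at (562,228). Next I'll set the cup down and approach the cover.

```bash
cat >> h.py <<'E'
def down(yaw): # tool down, closing line (y) at yaw
    y=np.array([np.cos(yaw),np.sin(yaw),0]);z=np.array([0,0,-1.]);return R.from_matrix(np.stack([np.cross(y,z),y,z],1)).as_quat()
E
python3 - <<'E'
from h import *
o=side(.4,np.deg2rad(20),-1);t=o.as_matrix()[:,2]
r.move_linear(tcp([*C,.052],o),vel=.12)
f0=r.current_contact_force()[2]
for z in np.arange(.050,.0425,-.001):
    r.move_linear(tcp([*C,z],o),vel=.02);f=r.current_contact_force()[2]-f0
    if f>2.5: break
print(z,f)
r.set_gripper(1.0);r.sleep(.2)
p=r.current_tool_pos();r.move_linear(p-.1*t,vel=.15);r.move_linear(p-.1*t+[0,0,.2],vel=.3)
d=shot("top","pics/c1.png");P=cloud(d)
m=np.zeros(P.shape[:2],bool);m[200:290,140:225]=1;m&=(d["depth"]>0)&(P[...,2]>.055)&(P[...,2]<.085);print("cup",cv2.minEnclosingCircle((P[m][:,:2]*1000).astype(np.float32)),P[m][:,2].max())
for s in(56,-124):
  for w in (0,50,-130): 
    c=[.463,-.2315,.15] if w==0 else [*H,.15]
    v=r.inverse_kinematics(c,down(np.deg2rad(s+w)));print(s,w,None if v is None else np.round(v,2))
print(r.current_t(),r.current_q().round(2))
E
```

```text
0.046 3.1745563614696506Traceback (most recent call last):
  File "<stdin>", line 10, in <module>
cell.PlanningError: the arm cannot follow that straight line within its joint ranges
```

```bash
python3 - <<'E'
from h import *
o=side(.4,np.deg2rad(20),-1);t=o.as_matrix()[:,2]
p=tcp([*C,.046],o);b=p-.085*t
print(r.current_tool_pos()-p,r.current_opening())
r.move_linear(b,vel=.15);r.move_linear(b+[0,0,.16],vel=.3)
d=shot("top","pics/c1.png");P=cloud(d)
m=np.zeros(P.shape[:2],bool);m[200:290,140:225]=1;m&=(d["depth"]>0)&(P[...,2]>.055)&(P[...,2]<.085);print("cup",cv2.minEnclosingCircle((P[m][:,:2]*1000).astype(np.float32)),P[m][:,2].max())
for s in(56,-124):
  for w in (0,50,-130): 
    c=[.463,-.2315,.15] if w==0 else [*H,.15]
    v=r.inverse_kinematics(c,down(np.deg2rad(s+w)));print(s,w,None if v is None else np.round(v,2))
print(r.current_t(),r.current_q().round(2))
d=shot("scene","pics/c2.png");cv2.imwrite("pics/c2c.png",cv2.resize(d["pixels"][270:420,330:530,::-1],None,fx=2.5,fy=2.5))
E
```

```text
[-0.08594064 -0.03633666  0.03411133] 1.0001512959687608
cup ((451.1827087402344, 242.93153381347656), 32.19915008544922) 0.07376311862322438
56 0 [-0.55  0.43  1.83 -0.    0.88 -1.53]
56 50 [-0.14  0.42  1.84 -0.    0.88 -1.99]
56 -130 [-0.14  0.42  1.84 -0.    0.88  1.15]
-124 0 [-0.55  0.43  1.83 -0.    0.88  1.61]
-124 50 [-0.14  0.42  1.84 -0.    0.88  1.15]
-124 -130 [-0.14  0.42  1.84 -0.    0.88 -1.99]
21.775 [ 0.42  0.15  2.61  3.16  0.84 -1.58]
```

View pics/c2c.png

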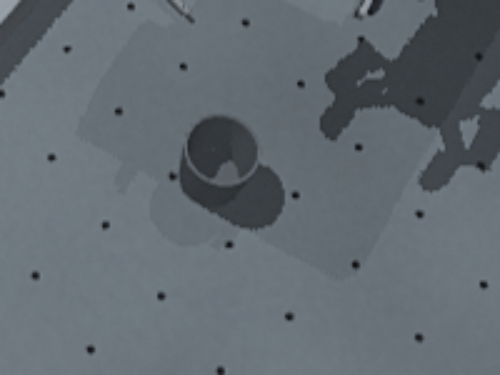

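The cup stands upright and empty at (220,150). Now the cover.

```bash
python3 - <<'E'
from h import *
r.set_joints([.42,-.1,2.2,3.16,.84,-1.58]);r.set_joints([-.3,0,1.9,0,1.2,-1.53])
q=down(np.deg2rad(56));c=np.array([.463,-.2315])
r.move_to([*c,.16],q);print(r.current_t())
r.move_linear([*c,.043],vel=.12)
print(r.current_contact_force())
r.set_gripper(0,squeeze=80);print(r.current_opening(),r.current_finger_force(),r.current_contact_force())
r.move_linear([*c,.17],vel=.12)
print(r.current_opening(),r.current_finger_force(),r.current_contact_force(),r.current_torque(),r.current_t())
r.move_to([*H,.17],down(np.deg2rad(106)))
r.move_linear([*H,.125],vel=.1)   # underside ~ 34 mm above rim
r.sleep(.3);print(r.current_t(),r.current_contact_force())
e=r.current_tool_pos(),r.current_ee_rot();np.savez("pics/w1pose.npz",p=e[0],q=e[1]);w=shot("wrist","pics/w1.png");s=shot("scene","pics/s1.png");shot("top","pics/t1.png")
print(w["mount"].round(3).tolist(),w["fx"],e)
cv2.imwrite("pics/w1c.png",np.hstack([cv2.resize(w["pixels"],(400,300)),cv2.resize(s["pixels"][190:310,260:420],(400,300),interpolation=2)])[:,:,::-1])
E
```

```text
26.725
[ 0.58327211 -0.09767481 -0.51330921]
0.14574708273186973 78.84080529212952 [-1.19114161  0.25600425  4.95913276]
0.1467741683630285 77.92778491973877 [-0.09140134  0.73463429 -2.35818326] [ 0.01762424  0.03398289 -0.04944434] 29.7167
31.475 [-0.13035823 -0.2299433  -2.53150304]
[[-0.001, -0.961, -0.277, 0.07], [1.0, -0.001, -0.0, 0.0], [-0.0, -0.277, 0.961, -0.121], [0.0, 0.0, 0.0, 1.0]] 350.0175395355527 (array([ 0.5146144 , -0.02461734,  0.12544688]), array([-1.39188828e-01,  9.90265775e-01, -1.14343388e-04,  3.90395331e-04]))
```

View pics/w1c.png

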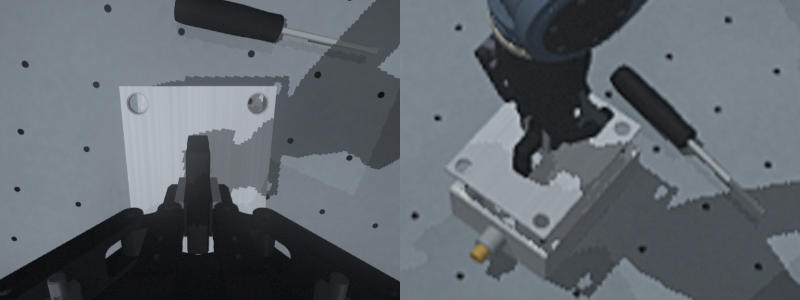

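The plate hangs level over the housing, with holes visible at wrist (138,103) and (257,103), and at scene (462,166), (541,220) and (621,129). I'll lower it to about 2 cm and compare holes with threads in rectified views from one camera.

```bash
cat >> h.py <<'E'
def ortho(d,z,M,T=None,S=4,half=85): # housing-frame top view at height z, S px/mm
    cfw=d["camera_from_world"] if T is None else T
    K=np.array([[d["fx"],0,d["cx"]],[0,d["fy"],d["cy"]],[0,0,1]])
    c,s=np.cos(HY),np.sin(HY)
    # out px (u,v) -> housing mm x=(u/S-half), y=(half-v/S)
    A=np.array([[c/1000,-s/1000,H[0]],[s/1000,c/1000,H[1]],[0,0,z],[0,0,1]])@np.array([[1/S,0,-half],[0,-1/S,half],[0,0,1]])
    Hm=K@cfw[:3]@A
    return cv2.warpPerspective(d["pixels"],Hm,(2*half*S,2*half*S),flags=cv2.INTER_CUBIC|cv2.WARP_INVERSE_MAP)
E
python3 - <<'E'
from h import *
r.move_linear([*H,.1125],vel=.05);r.sleep(.5)
p=r.current_tool_pos();q=r.current_ee_rot()
w=shot("wrist","pics/w2.png");s=shot("scene","pics/s2.png")
P=cloud(s);m=np.zeros(P.shape[:2],bool);m[200:300,260:380]=1;m&=(s["depth"]>0)&(s["pixels"].min(-1)>110)&(P[...,2]>.06)&(P[...,2]<.085);Q=P[m]
k=np.linalg.lstsq(np.c_[Q[:,:2]-H,np.ones(len(Q))],Q[:,2],rcond=None)[0];print("plate plane slope,z",k,len(Q), cv2.minAreaRect((Q[:,:2]*1000).astype(np.float32)))
T=np.eye(4);T[:3,:3]=R.from_quat(q).as_matrix();T[:3,3]=p;Tw=np.linalg.inv(T@w["mount"])
zt=k[2]
ims=[ortho(np.load("pics/p2.npz"),.05,0),ortho(s,zt,0),ortho(w,zt,0,Tw)]
np.save("pics/ims.npy",ims)
for im in ims:
    for x in(-58,58):
        for y in(-43,43): cv2.drawMarker(im,(int((x+85)*4),int((85-y)*4)),(255,0,0),0,16,1)
a=[cv2.resize(i[100:580],(266,188),interpolation=3) for i in ims]
cv2.imwrite("pics/o.png",cv2.resize(np.hstack(a),None,fx=1,fy=1)[:,:,::-1])
# enlarged corners: rows=images, cols=corners
rows=[np.hstack([i[int((85-y)*4)-48:int((85-y)*4)+48,int((x+85)*4)-48:int((x+85)*4)+48] for x in(-58,58) for y in(-43,43)]) for i in ims]
cv2.imwrite("pics/o2.png",cv2.resize(np.vstack(rows),None,fx=2,fy=2,interpolation=2)[:,:,::-1]);print(r.current_t())
E
```

```text
plate plane slope,z [ 0.00160313 -0.00053307  0.0750409 ] 1317 ((514.1064453125, -26.545310974121094), (142.9749755859375, 110.9224624633789), 16.163393020629883)
32.625
```

View pics/o2.png

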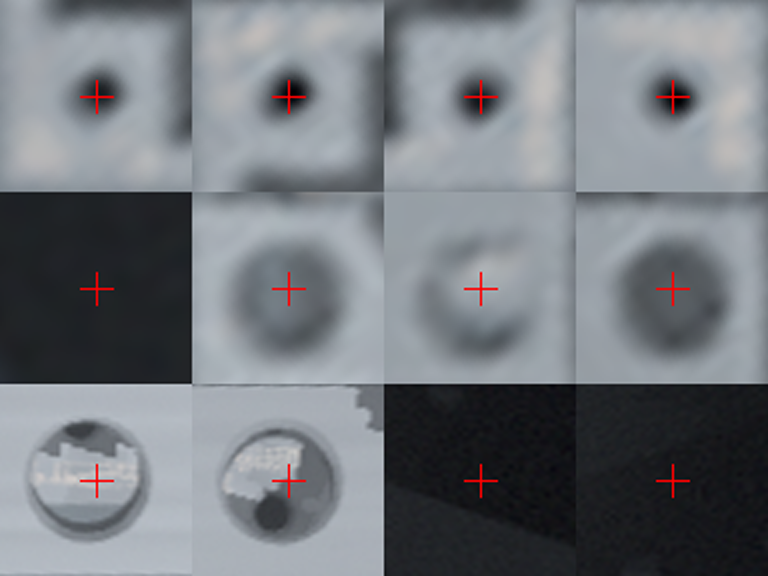

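Row 1 is the threads, row 2 the plate holes in the same camera, row 3 the wrist view. Hole centres such as (287,299) and (672,296) are within about 1.2 mm of the threads at the red crosses, inside the 4.5 mm tolerance. The plate is level to about 0.1° and its underside is 20 mm above the rim. Handing in.

```bash
python3 - <<'E'
from h import *
print(r.current_finger_force(),r.current_contact_force(),abs(r.current_qvel()).max());print(r.hand_in())
E
```

```text
77.95864462852478 [-0.14104271  0.07223318 -2.75828924] 0.0018801479426213223
the job is handed in; nothing more can be done
None
```

I handed the job in (no verdict came back): all four balls are in the housing, the empty cup stands upright beside it, and the gripper holds the cover level 20 mm above the rim with hole centres about 1 mm from the threads.

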